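# Dial in the screwdriver preset and store it

### The arm

A 6-joint arm with a two-finger parallel gripper is mounted at the origin on a cart in front of the work surface, level with it; the furniture and walls round the work are solid. World frame = base frame: x ahead of the robot, y to its left, z up, the work surface at z = 0. Lengths are in mm, angles in rad, forces in N, time in s.
With the tool pointing down it reaches from about 375 to 825 mm from the base axis. Payload 5.5 kg.
Tool frame: the origin (TCP) lies midway between the tips of the shut fingers; the grasp point (between the pads) lies 19 mm behind it; z points along the fingers, y is the line along which they close (so a half turn about z gives the same grasp; the last joint's range is limited). The gripper opens to 85 mm and grips with 20 to 120 N. Pads are 22 mm wide; open, the fingers measure 114 mm over their backs; the gripper's body (76 mm by 85 mm) begins 54 mm behind the grasp point. The pads swing forward as they close: fully open they stand 13 mm farther back than shut.
Start: joints at [-1.319, 0.314, -0.047, 1.21, 0, 1.571], TCP at [149.485, -581.076, 231.299] pointing down, gripper open.
Joint ranges: [-2.67, 2.67], [-0.69, 1.73], [-1.03, 1.25], [-2.08, 2.16], [-1.42, 1.45], [-3.14, 3.14]. Speed limits (rad/s): [2.39, 2.39, 3.01, 3.14, 3.14, 3.14].

### API

Orientations are given as a rotation vector (axis times angle).
In Python, from workcell import ctrl gives the robot as it stands. The module is installed in compiled form; this text tells all that it offers.
- The arm moves only by the tool servo_tool, never from a script. Its argument "steps" is a list that holds one entry, the list of rows, each a list of 5 numbers: the gripper command: -1 is shut, 1 is fully open, values between are in proportion, then the shift along the tool's x, y, z in units of 20 cm (1.0 is 20 cm), then the turn about the tool's z in units of 45 degrees (1.0 is 45 degrees). In form: [[[hand, tx, ty, tz, twist], ...]]. A call has 1 to 5 rows; each row shifts and turns the commanded pose from where the row before left it, along the tool's axes as they then stand; what a row does not reach is not made up. A row lasts 1/8 s, in which the tool goes at most 62.5 mm and 10.7 degrees, less where a joint would pass 70% of its speed; a pose out of reach is approached as far as the arm can. A call with a number of a shift or a turn outside -1 to 1 is refused whole. A call with a gripper value outside its range is refused whole. The fingers move at their own pace and stop on an object; "newtons" is the grip in N (left out, the last holds). Time passes only in rows, so rows that do not move let the fingers close. It gives the time, the measured TCP pose, the force, the opening and the grip force at its end, in the units of the state.
- ctrl.state(): the state, without advancing time (a new reading comes with each control period).
- ctrl.snapshot(name): name is "scene" or "top" or "wrist"; returns the picture (480x640x3 uint8, red, green, blue); there is no depth.
- ctrl.camera_model(name): a dict with "intrinsics" (3x3 intrinsics, pixels), "rvec" (rotation vector, rad) and "tvec" (3), from world to camera coordinates, as OpenCV has them. Camera axes: x right, y down, z forward; pixel columns grow to the right and rows downward; lengths in mm; the calibration is good to about 2 mm. The wrist camera is an equidistant fisheye: a pixel r from the principal point sees the ray r / f radians off the axis. A picture is of the moment at which its call begins: read the wrist's pose just before it. camera_model takes no time and is no camera call; for the wrist camera it gives the pose at the moment of the call.
- ctrl.hand_in(): hands the job in; it is judged then, once.
The state is a dict: "clock": time; "q": joint angles; "dq": joint speeds; "joint_efforts": joint torques, N m; "eef_pos": TCP position; "orientation": TCP orientation; "force": force on the tool from outside, world axes, zero at the start; "wrist_torque": the same for the moment, N m; "finger_gap": finger opening in mm; "grip_force": force on a finger pad.
Only numpy, scipy, OpenCV 4.12 (cv2) and the standard library are available. Lean on these libraries where they do the work, as an engineer would, in place of code of your own. Each camera call takes 0.05 s, during which the arm holds its last target. There are 200 camera calls.

### The job

Set the screwdriver's preset: with a fingertip on the big knurled dial, turn it by friction one click, from the middle mark to the mark with the green clip, so that it rests in that click. Then press the blue button on the white box fully down to store the setting and let it go. Do not turn the dial to the white clip, do not press the button before the dial is set, and leave the other things on the table where they are.

Things in the scene. Friction and masses are not known exactly. Their poses are not given: they have to be found in the camera images.
- dial_top (a point): Centre of the dial's flat top face, on its upright axis, 60 mm above the table. The dial is a black knurled disc, 94 mm across (too wide to grasp), with a rough grippy top, an aluminium disc in its middle and a white pointer line out to its rim; it stands 18 mm proud of its housing. A fingertip pressed on about 28 mm from the axis and moved in an arc round it drags the dial along.
- preset_unit: The fixed grey housing under the dial, 134x134 mm, 42 mm high. Origin under its centre, on the dial's axis; its x axis points to the middle one of five white marks.
- dial_float (a joint): How far the sprung dial is pressed down, in m: 0 up, 0.006 fully down. Pressed on its top it starts to give at 4 N and is fully down at 11 N; it turns alike at any depth (3 to 5 mm, 8 to 10 N, is good for turning) and rises again when released.
- dial (a joint): Angle of the dial in rad, growing counter-clockwise from above. It clicks into detents 45 degrees (0.785 rad) apart: -1.571, -0.785, 0 (middle, where it starts, give or take a little), 0.785, 1.571. Passing a hump (half-way, 0.39 rad from a detent) takes about 0.05 N m; beyond it the dial snaps into the next detent by itself when let go. End stops at -1.9 and +1.9.
- pointer (a point): A point that turns with the dial, in line with the white pointer line, 58 mm from the axis, i.e. out over the ring on which the marks and clips sit, 1 mm above the underside of the dial. It lies right at a clip when the dial is in that clip's click.
- green_clip: The green clip: a fixed round stud, 10 mm across, 11 mm high, on top of the grey housing beside the dial, 58 mm from the dial's axis, at the mark next to the middle one, on either the left (+0.785) or the right (-0.785); the white clip has the other. Origin at the centre of its underside, 42 mm above the table.
- white_clip: The white clip, same shape and size, at the detent on the other side of the middle mark.
- store_top (a point): Centre of the top of the blue push button (32 mm across, its top 61 mm above the table while up), on a fixed white box 76x76 mm and 39 mm high, standing beside the dial housing, on either side of it. The button stands in a black collar 48 mm across whose top is 10 mm below the button's.
- store (a joint): Travel of the blue button in m: 0 up, 0.006 fully down, which takes 5 N; it springs back up.
- tape_roll: Bystander: beige roll of paper tape, 77 mm across, 19 mm high. Origin at the centre of its underside.
- small_box: Bystander: small brown carton 60x91x45 mm. Origin at the centre of its underside.
- peg_jar: Bystander: open clear jar of white pegs, 57 mm across, 46 mm high. Origin at the centre of its underside.
- meter: Bystander: hand-held grey tester 104x58x31 mm, lying flat. Origin at the centre of its underside.
- marker: Bystander: felt marker with blue cap, 134 mm long, 15 mm thick, lying flat. Origin at the centre of its underside.
- plug_gauge: Bystander: plug gauge, white grip with red ring, 86 mm long, 15 mm thick, lying flat. Origin at the centre of its underside.
- screw_dish: Bystander: steel dish of screws, 65 mm across, 19 mm high. Origin at the centre of its underside.

How it is judged (in metres and radians):
On the way, in this order (a step that is already met when the one before it is completed fails the run):
1. the dial is in the click at the green clip, at rest (horizontal distance between pointer and green_clip below 0.006 m and velocity of joint dial between -0.1 and 0.1 rad/s), for 0.3 s.
2. with the dial set, the blue button is pressed fully down (value of joint store above 0.0048 m and horizontal distance between pointer and green_clip below 0.006 m), for 0.05 s.
At the end, for the whole second after the job is handed in: The dial rests in the click at the green clip (pointer point within 6 mm of the clip) and the blue button, having been pressed down more than 4.8 of its 6 mm after the dial was set, is up again (within 1.5 mm) (all of step 1 and value of joint store below 0.0015 m); the robot touches nothing.
It fails at once if the dial is turned to the white clip (horizontal distance between pointer and white_clip below 0.012 m).
It fails at once if the blue button is pressed (more than 3 mm) while the dial is not at the green clip (value of joint store above 0.003 m and horizontal distance between pointer and green_clip above 0.008 m).
It fails at once if a bystander is moved by more than 20 mm or lifted (distance of any of tape_roll, small_box, peg_jar, meter, marker, plug_gauge, screw_dish from where it was at the start of the episode above 0.02 m).
It also fails if it takes over 45 s, if anything falls off the work surface, if the arm or the gripper's body presses on something with over 40 N, if the wrist force passes 120 N, or if a joint passes its speed limit or range.

## Working session

There is one attempt and no reset: what is moved stays moved. The work goes in short steps, Python scripts to look and compute and a tool call to move; the robot and the scene stay as the last step left them, time stands still between calls to the robot, and variables do not carry over. Pictures are saved under pics/ and viewed, at most 10 in all, crops included, and the job is handed in when it is done.

Besides the shell and the picture viewer there is one more tool, called after "Emit:" as a command line: name --argument value ..., lists and objects as JSON in quotes. servo_tool: Moves the arm, as the interface text tells. Shifts and turns lie within -1 to 1; 1 stands for 20 cm of shift or 45 degrees of turn. Its arguments: {"type":"object","properties":{"steps":{"type":"array","items":{"type":"array","items":{"type":"array","items":{"type":"number"}}}},"newtons":{"type":"number"}},"required":["steps"]}

```bash
mkdir -p pics
cat > h.py <<'E'
import numpy as np, cv2
from workcell import ctrl
def save(n,f,crop=None,k=1):
    im=ctrl.snapshot(n)[:,:,::-1]
    if crop: a,b,c,d=crop; im=im[b:d,a:c]
    cv2.imwrite('pics/'+f,cv2.resize(im,None,fx=k,fy=k,interpolation=cv2.INTER_CUBIC))
def back(n,uv,z):
    m=ctrl.camera_model(n);K=np.array(m['intrinsics'],float);R=cv2.Rodrigues(np.array(m['rvec'],float))[0];t=np.array(m['tvec'],float).ravel()
    d=np.array([(uv[0]-K[0,2])/K[0,0],(uv[1]-K[1,2])/K[1,1],1])
    if n=='wrist':
        r=np.hypot(d[0],d[1]);d=np.array([d[0]/r*np.sin(r),d[1]/r*np.sin(r),np.cos(r)])
    c=-R.T@t;w=R.T@d
    return c+w*(z-c[2])/w[2]
E
python3 -c "
from h import *
save('top','top.png');save('scene','scene.png');print(ctrl.state())"
```

```text
{'clock': 0.1, 'q': array([-1.31900586e+00,  3.14128380e-01, -4.79711280e-02,  1.21021229e+00,
       -2.11295414e-05,  1.57080177e+00]), 'dq': array([ 0.00062368, -0.00012824,  0.0020262 , -0.00113132,  0.00085715,
        0.00214555]), 'joint_efforts': array([ 4.69598745e-04, -5.40768027e+01,  3.40540445e+01,  1.11149545e-02,
       -3.29770899e-05,  1.01259172e-06]), 'eef_pos': array([ 149.34648965, -580.57806725,  230.5404215 ]), 'orientation': array([-3.11524111e+00, -3.94270681e-01,  3.31678428e-04]), 'force': array([-0.57828542, -0.37769839, -0.35602834]), 'wrist_torque': array([0.01005204, 0.00584269, 0.01127668]), 'grip_force': 0.0, 'finger_gap': 85.82800202059762}
```

View pics/top.png

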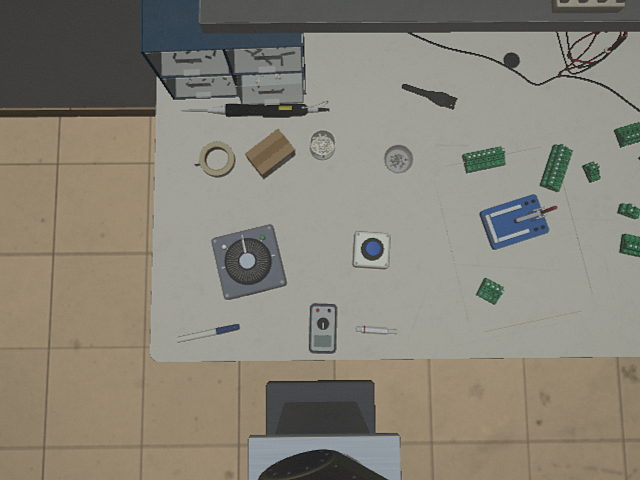

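View pics/scene.png

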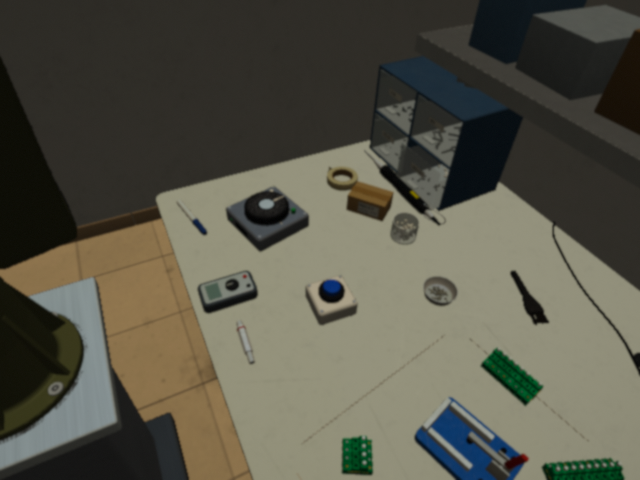

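The top view shows the dial centre near (247,261), its pointer going up to (243,235), the green clip near (263,238) and the button near (372,249). The meter and marker lie nearer the base. I'll enlarge the dial and the button.

```bash
python3 -c "
from h import *
save('top','crop.png',(200,210,400,310),4)
for n,uv,z in [('dial',(247,261),60),('green',(263,238),53),('store',(372,249),61),('box c',(371,250),39),('hous corner',(211,239),42),('c2',(273,225),42),('c3',(287,287),42),('c4',(225,299),42),('peg',(322,145),46),('dish',(398,158),19),('meter',(323,328),31)]: print(n,back('top',uv,z).round(1))"
```

```text
dial [516.2 155.9  60. ]
green [564.6 123.7  53. ]
store [ 538.9 -102.8   61. ]
box c [ 538.9 -103.    39. ]
hous corner [564.7 234.1  42. ]
c2 [593.5 103.6  42. ]
c3 [462.5  74.3  42. ]
c4 [438.8 203.3  42. ]
peg [765.6  -1.7  46. ]
dish [ 743.2 -168.7   19. ]
meter [ 3.768e+02 -1.000e-01  3.100e+01]
```

View pics/crop.png

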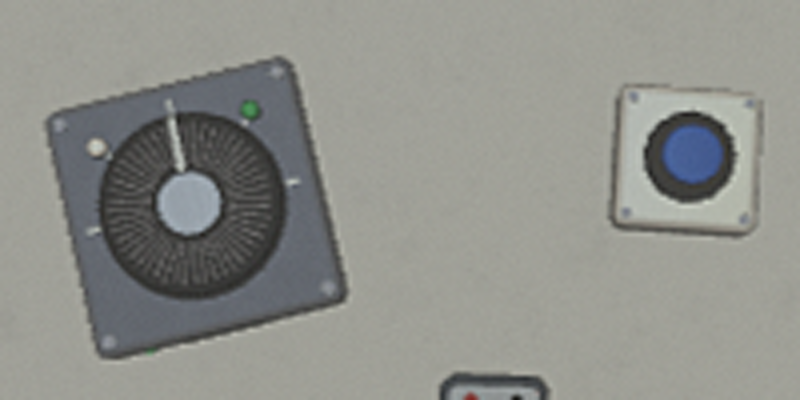

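Crop: the dial axis is at about (248,261). The green clip at (262.5,237.5) is clockwise of the middle mark at (242,235.5), and the white clip is counter-clockwise. The button is at (373,249). So the dial has to turn by -45°. I'll write a small planner that converts world poses to rows.

```bash
cat >> h.py <<'E'
def pose():
    s=ctrl.state();R=cv2.Rodrigues(s['orientation'])[0]
    return s['eef_pos'],np.degrees(np.arctan2(R[1,0],R[0,0]))
def plan(targets,cmd=None,hand=-1):
    p,yaw=pose() if cmd is None else (np.array(cmd[:3],float),cmd[3])
    for t in targets:
        d=np.array(t[:3])-p;a=np.radians(yaw)
        X=np.array([np.cos(a),np.sin(a),0]);Y=np.array([np.sin(a),-np.cos(a),0])
        r=np.round(np.array([d@X,d@Y,-d[2]])/200,3);w=round(((yaw-t[3]+180)%360-180)/45,3)
        print([hand,*r.tolist(),w],'%.0fmm'%np.linalg.norm(d))
        p=p+200*(r[0]*X+r[1]*Y+r[2]*np.array([0,0,-1]));yaw-=45*w
    print('end cmd',p.round(1).tolist(),round(yaw,2))
E
python3 -c "
from h import *
c=back('top',(248,261),60);print('dial',c)
for n,uv,z in [('green',(262.5,237.5),53),('white',(224,247),53),('mid',(242.2,235.5),42),('line outer',(243,238),60)]:
  d=back('top',uv,z)-c;print(n,np.hypot(*d[:2]),np.degrees(np.arctan2(d[1],d[0])))
print(back('top',(373,249),61))
p,y=pose();W=[]
a=np.array([149.3,-580.6,230.5]);b=np.array([400,-300,230]);e=np.array([516,125,200.])
for i in range(1,8): W.append([*(a+(b-a)*i/7),14.4+9.45*i])
for i in range(1,9): W.append([*(b+(e-b)*i/8),90])
plan(W)"
```

```text
dial [516.19037387 153.83334217  60.        ]
green 57.409068571775414 -30.469514824498567
white 59.21052848968735 59.34555013812041
mid 57.323061346767034 14.847020811560027
line outer 49.077032666390785 12.538453261393244
[ 538.8657531  -104.86746073   61.        ]
[-1, 0.223, -0.15, 0.001, np.float64(-0.209)] 54mm
[-1, 0.245, -0.111, 0.0, np.float64(-0.21)] 54mm
[-1, 0.26, -0.069, 0.001, np.float64(-0.21)] 54mm
[-1, 0.267, -0.026, 0.0, np.float64(-0.21)] 54mm
[-1, 0.268, 0.019, 0.0, np.float64(-0.21)] 54mm
[-1, 0.262, 0.062, 0.001, np.float64(-0.21)] 54mm
[-1, 0.247, 0.104, 0.0, np.float64(-0.21)] 54mm
[-1, 0.274, 0.028, 0.019, np.float64(-0.21)] 55mm
[-1, 0.266, 0.073, 0.019, np.float64(-0.0)] 55mm
[-1, 0.266, 0.072, 0.018, np.float64(-0.0)] 55mm
[-1, 0.265, 0.072, 0.019, np.float64(-0.0)] 55mm
[-1, 0.266, 0.073, 0.019, np.float64(-0.0)] 55mm
[-1, 0.266, 0.072, 0.019, np.float64(-0.0)] 55mm
[-1, 0.265, 0.073, 0.018, np.float64(-0.0)] 55mm
[-1, 0.266, 0.072, 0.019, np.float64(-0.0)] 55mm
end cmd [516.0, 125.0, 200.0] 89.98
```

The measured angles and radii agree with the given sizes (clips at 58 mm, ±45°). Moving now.

Emit:
servo_tool --steps '[[[-1, 0.22, -0.15, 0, -0.21], [-1, 0.245, -0.11, 0, -0.21], [-1, 0.26, -0.07, 0, -0.21], [-1, 0.267, -0.026, 0, -0.21], [-1, 0.268, 0.019, 0, -0.21]]]'

```text
clock: 0.78
eef_pos: [328.6, -379.3, 231.2]
orientation: [-2.693, -1.617, -0.0]
force: [0.9, -0.7, 0.4]
finger_gap: -0.1
grip_force: 0.0
```

Emit:
servo_tool --steps '[[[-1, 0.262, 0.062, 0, -0.21], [-1, 0.247, 0.104, 0, -0.21], [-1, 0.274, 0.028, 0.019, -0.21], [-1, 0.266, 0.072, 0.019, 0], [-1, 0.266, 0.072, 0.019, 0]]]'

```text
clock: 1.4
eef_pos: [442.6, -139.2, 219.7]
orientation: [-2.221, -2.222, -0.0]
force: [1.1, 0.4, -0.5]
finger_gap: 0.3
grip_force: 0.0
```

Emit:
servo_tool --steps '[[[-1, 0.266, 0.072, 0.019, 0], [-1, 0.266, 0.072, 0.019, 0], [-1, 0.266, 0.072, 0.019, 0], [-1, 0.266, 0.072, 0.019, 0], [-1, 0.26, 0.07, 0.018, 0]]]'

```text
clock: 2.02
eef_pos: [514.1, 125.8, 200.9]
orientation: [2.22, 2.222, -0.0]
force: [0.9, -0.5, 0.3]
finger_gap: -0.2
grip_force: 0.0
```

Emit:
servo_tool --steps '[[[-1, 0, 0, 0, 0], [-1, 0, 0, 0, 0], [-1, 0, 0, 0, 0]]]'

```text
clock: 2.4
eef_pos: [513.6, 122.8, 201.1]
orientation: [2.223, 2.22, -0.001]
force: [-0.5, -0.1, -0.2]
finger_gap: 0.0
grip_force: 0.0
```

```bash
python3 -c "
from h import *
print(pose(),ctrl.state()['q'],ctrl.state()['clock'],ctrl.state()['force']);save('wrist','w1.png')"
```

```text
(array([513.63903955, 122.7588713 , 201.12895713]), np.float64(89.93927593654612)) [ 2.34766978e-01  1.93797410e-01 -2.72415707e-01  1.10492528e+00
 -2.70246607e-04  1.80662323e+00] 2.4 [-0.4906006  -0.09296376 -0.22578711]
```

View pics/w1.png

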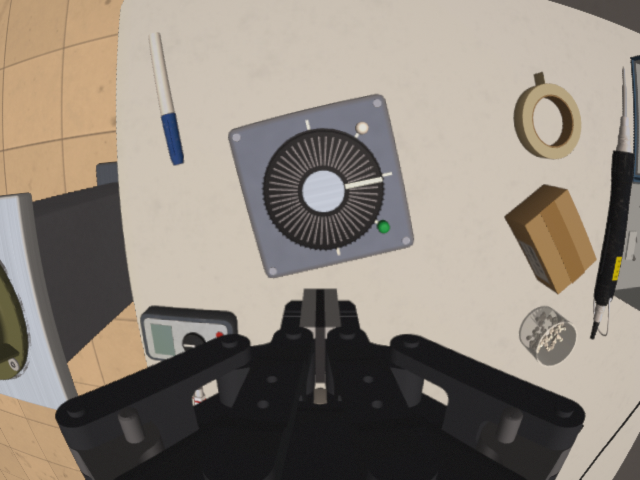

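The wrist view shows the dial centre at about (323.5,190), the green clip at (384,227), and the pointer just short of the middle mark at (391,174).

```bash
python3 -c "
from h import *
c=back('wrist',(323.5,190.5),60);print(c)
for n,uv,z in [('green',(384,226),53),('line',(383,179),60),('white',(362,127),53)]:
  d=back('wrist',uv,z)-c;print(n,np.hypot(*d[:2]),np.degrees(np.arctan2(d[1],d[0])))
c=np.array([516,154.]);r=28
W=[]
def P(phi,z,yaw): return [c[0]+r*np.cos(np.radians(phi)),c[1]+r*np.sin(np.radians(phi)),z,yaw]
print('approach');plan([P(-65,h,90) for h in (150,100,72,66)])
"
```

```text
[516.21619707 155.64221424  60.        ]
green 56.934011373922594 -30.818785824871103
line 46.639207959685514 11.509338820121613
white 57.61580705667148 58.855688179754864
approach
[-1, 0.03, 0.07, 0.256, np.float64(-0.002)] 53mm
[-1, -0.0, 0.0, 0.25, np.float64(0.0)] 50mm
[-1, -0.0, 0.0, 0.14, np.float64(0.0)] 28mm
[-1, -0.0, 0.0, 0.03, np.float64(0.0)] 6mm
end cmd [527.8, 128.7, 66.0] 90.01
```

Wrist and top views agree: axis at (516, 155). Approaching to just above the dial.

Emit:
servo_tool --steps '[[[-1, 0.035, 0.07, 0.256, 0], [-1, 0, 0, 0.25, 0], [-1, 0, 0, 0.14, 0], [-1, 0, 0, 0.02, 0], [-1, 0, 0, 0, 0]]]'

```text
clock: 3.08
eef_pos: [528.5, 130.5, 68.8]
orientation: [2.222, 2.22, 0.001]
force: [-0.8, -0.2, 0.1]
finger_gap: 0.0
grip_force: 0.0
```

Emit:
servo_tool --steps '[[[-1, 0, 0, 0, 0], [-1, 0, 0, 0.02, 0], [-1, 0, 0, 0.01, 0], [-1, 0, 0, 0, 0], [-1, 0, 0, 0, 0]]]'

```text
clock: 3.7
eef_pos: [527.9, 131.0, 61.9]
orientation: [-2.221, -2.222, 0.0]
force: [-0.4, 0.1, 0.2]
finger_gap: 0.2
grip_force: 0.0
```

Emit:
servo_tool --steps '[[[-1, 0, 0, 0.01, 0], [-1, 0, 0, 0.01, 0], [-1, 0, 0, 0.008, 0], [-1, 0, 0, 0, 0], [-1, 0, 0, 0, 0]]]'

```text
clock: 4.32
eef_pos: [528.5, 131.0, 57.0]
orientation: [2.22, 2.221, 0.002]
force: [-1.0, 0.3, 6.2]
finger_gap: -0.2
grip_force: 3.5
```

Emit:
servo_tool --steps '[[[-1, 0, 0, 0.01, 0], [-1, 0, 0, 0, 0], [-1, 0, 0, 0, 0]]]'

```text
clock: 4.7
eef_pos: [528.6, 131.1, 55.3]
orientation: [2.22, 2.222, 0.002]
force: [-0.8, -0.6, 9.3]
finger_gap: -0.0
grip_force: 4.5
```

```bash
python3 -c "
from h import *
print(pose(),ctrl.state()['force'])
c=np.array([516.2,155]);p0=np.array([528.2,130.9]);d=p0-c;W=[]
for k in range(1,11):
  a=np.radians(-5*k);W.append([*(c+[d[0]*np.cos(a)-d[1]*np.sin(a),d[0]*np.sin(a)+d[1]*np.cos(a)]),55,90-5*k])
plan(W,[*p0,55,90])"
```

```text
(array([528.59860494, 131.07232518,  55.25209257]), np.float64(90.03171107441159)) [-0.83075315 -0.56060941  9.29569486]
[-1, -0.005, -0.011, -0.0, 0.111] 2mm
[-1, -0.005, -0.01, -0.0, 0.111] 2mm
[-1, -0.004, -0.011, -0.0, 0.111] 2mm
[-1, -0.005, -0.011, -0.0, 0.111] 2mm
[-1, -0.005, -0.011, -0.0, 0.112] 2mm
[-1, -0.005, -0.01, -0.0, 0.111] 2mm
[-1, -0.004, -0.011, -0.0, 0.111] 2mm
[-1, -0.005, -0.011, -0.0, 0.111] 2mm
[-1, -0.005, -0.011, -0.0, 0.111] 2mm
[-1, -0.005, -0.01, -0.0, 0.111] 2mm
end cmd [505.5, 130.2, 55.0] 40.0
```

Emit:
servo_tool --steps '[[[-1, -0.005, -0.011, 0, 0.111], [-1, -0.005, -0.01, 0, 0.111], [-1, -0.004, -0.011, 0, 0.111], [-1, -0.005, -0.011, 0, 0.111], [-1, -0.005, -0.011, 0, 0.112]]]'

```text
clock: 5.32
eef_pos: [518.9, 128.3, 55.8]
orientation: [2.65, 1.683, 0.006]
force: [1.7, -1.2, 8.0]
finger_gap: -0.1
grip_force: 4.2
```

Emit:
servo_tool --steps '[[[-1, -0.005, -0.01, 0, 0.111], [-1, -0.004, -0.011, 0, 0.111], [-1, -0.005, -0.011, 0, 0.111], [-1, -0.005, -0.011, 0, 0.111], [-1, 0, 0, 0, 0]]]'

```text
clock: 5.95
eef_pos: [508.6, 129.4, 55.5]
orientation: [2.901, 1.201, 0.004]
force: [-1.4, -2.4, 8.5]
finger_gap: 0.0
grip_force: 4.4
```

```bash
python3 -c "
from h import *
print(pose(),ctrl.state()['force']);save('wrist','w2.png',(160,60,480,300),2)"
```

```text
(array([508.63265391, 129.38249407,  55.46732876]), np.float64(44.96802473335385)) [-1.38095203 -2.35734163  8.52364191]
```

View pics/w2.png

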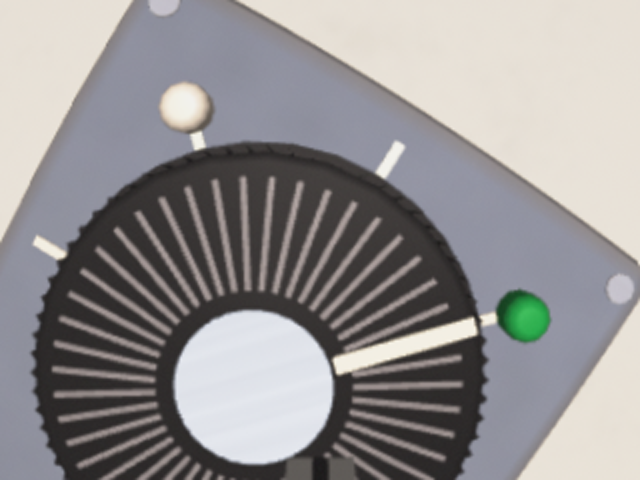

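The pointer line, ending near (475,325), now points straight at the green clip at (524,316). Lifting off, then planning the move to the button.

Emit:
servo_tool --steps '[[[-1, 0, 0, -0.05, 0], [-1, 0, 0, -0.25, 0], [-1, 0, 0, -0.25, 0], [-1, 0, 0, 0, 0], [-1, 0, 0, 0, 0]]]'

```text
clock: 6.62
eef_pos: [507.0, 129.5, 163.9]
orientation: [-2.902, -1.203, 0.0]
force: [-0.3, 0.3, 0.1]
finger_gap: 0.1
grip_force: 0.0
```

```bash
python3 -c "
from h import *
p,y=pose();print(p,y)
save('wrist','w3.png')
e=np.array([515,-105,165])
plan([[*(p+(e-p)*i/5),y] for i in range(1,6)])"
```

```text
[507.01274365 129.5078675  163.92357299] 45.02857272897786
[-1, -0.158, 0.173, -0.005, np.float64(0.0)] 47mm
[-1, -0.16, 0.171, -0.001, np.float64(0.0)] 47mm
[-1, -0.16, 0.172, -0.001, np.float64(0.0)] 47mm
[-1, -0.161, 0.171, -0.001, np.float64(0.0)] 47mm
[-1, -0.16, 0.171, -0.001, np.float64(0.0)] 47mm
end cmd [514.9, -105.0, 165.0] 45.03
```

View pics/w3.png

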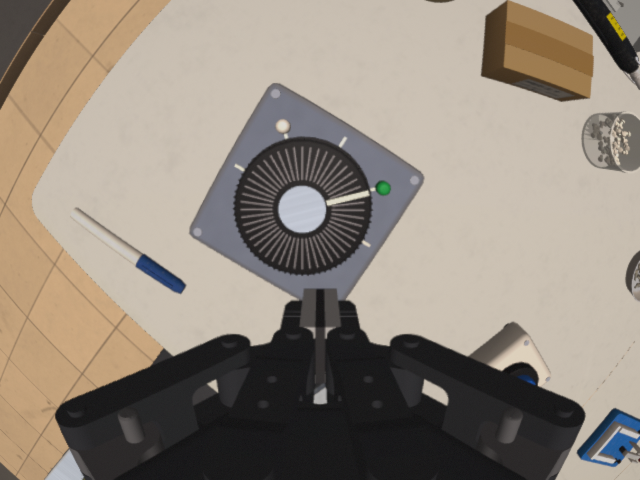

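After lifting, the pointer (368,194) is still in line with the green clip (383,188), so the dial is set. Moving to the button.

Emit:
servo_tool --steps '[[[-1, -0.16, 0.172, 0, 0], [-1, -0.16, 0.172, 0, 0], [-1, -0.16, 0.172, 0, 0], [-1, -0.16, 0.172, 0, 0], [-1, -0.16, 0.172, 0, 0]]]'

```text
clock: 7.3
eef_pos: [514.6, -106.4, 162.5]
orientation: [-2.9, -1.202, 0.004]
force: [1.1, 0.4, -0.7]
finger_gap: 0.1
grip_force: 0.0
```

Emit:
servo_tool --steps '[[[-1, 0, 0, 0, 0], [-1, 0, 0, 0, 0], [-1, 0, 0, 0, 0]]]'

```text
clock: 7.68
eef_pos: [515.4, -104.0, 163.6]
orientation: [-2.9, -1.205, 0.002]
force: [-0.3, -0.0, -0.1]
finger_gap: -0.3
grip_force: 0.0
```

```bash
python3 -c "
from h import *
im=ctrl.snapshot('wrist');h=cv2.cvtColor(im,cv2.COLOR_RGB2HSV)
m=cv2.inRange(h,(100,120,50),(130,255,255));n,l,s,c=cv2.connectedComponentsWithStats(m)
cv2.imwrite('pics/w4.png',im[:,:,::-1])
for i in range(1,n):
  if s[i,4]>200: print(s[i],c[i],back('wrist',c[i],61))
plan([[538.9,-104.5,z,45] for z in (115,78)])"
```

```text
[  0 107  27  27 336] [ 12.08630952 120.1547619 ] [408.68720826 156.29539792  61.        ]
[ 323  197   46   48 1712] [345.30373832 220.70385514] [ 539.6382172  -104.18979988   61.        ]
[ 514  321  100   85 3147] [566.41372736 363.02224341] [ 598.81325691 -347.91281816   61.        ]
[-1, 0.08, 0.084, 0.244, np.float64(0.003)] 54mm
[-1, 0.0, 0.0, 0.185, np.float64(-0.0)] 37mm
end cmd [538.9, -104.5, 78.1] 44.99
```

View pics/w4.png

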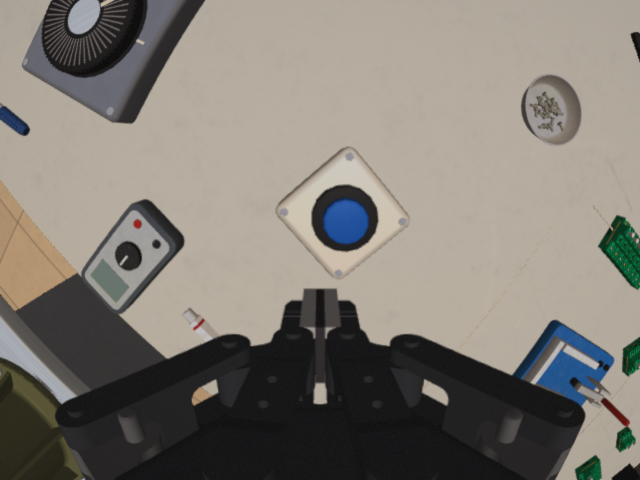

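The blue button at (345,221) comes out at (539.5, -104.3), in agreement with the top view. Pressing it.

Emit:
servo_tool --steps '[[[-1, 0.081, 0.085, 0.244, 0], [-1, 0, 0, 0.185, 0], [-1, 0, 0, 0.05, 0], [-1, 0, 0, 0, 0], [-1, 0, 0, 0, 0]]]'

```text
clock: 8.35
eef_pos: [540.6, -105.8, 70.2]
orientation: [2.901, 1.203, 0.003]
force: [-0.4, 0.2, 0.8]
finger_gap: -0.1
grip_force: 0.0
```

Emit:
servo_tool --steps '[[[-1, 0, 0, 0.03, 0], [-1, 0, 0, 0.03, 0], [-1, 0, 0, 0, 0], [-1, 0, 0, 0, 0]]]'

```text
clock: 8.85
eef_pos: [540.2, -106.0, 57.1]
orientation: [2.901, 1.202, 0.002]
force: [2.1, -0.9, 3.7]
finger_gap: -0.2
grip_force: 1.8
```

Emit:
servo_tool --steps '[[[-1, 0, 0, 0.01, 0], [-1, 0, 0, 0.008, 0], [-1, 0, 0, 0, 0], [-1, 0, 0, 0, 0]]]'

```text
clock: 9.35
eef_pos: [540.3, -106.0, 54.8]
orientation: [2.901, 1.202, 0.003]
force: [-2.7, 0.7, 18.5]
finger_gap: -0.0
grip_force: 9.2
```

The force of 18.5 N is far above the 5 N needed, so the button is fully down on its stop. Releasing.

Emit:
servo_tool --steps '[[[-1, 0, 0, -0.05, 0], [-1, 0, 0, -0.2, 0], [-1, 0, 0, -0.3, 0], [-1, 0, 0, -0.2, 0], [-1, 0, 0, 0, 0]]]'

```text
clock: 9.98
eef_pos: [540.8, -106.0, 205.9]
orientation: [2.9, 1.202, 0.006]
force: [0.5, 0.7, -0.2]
finger_gap: -0.0
grip_force: 0.0
```

Emit:
servo_tool --steps '[[[-1, 0, 0, 0, 0], [-1, 0, 0, 0, 0], [-1, 0, 0, 0, 0]]]'

```text
clock: 10.35
eef_pos: [538.5, -105.6, 201.5]
orientation: [-2.901, -1.202, 0.004]
force: [0.3, 0.0, 0.3]
finger_gap: 0.3
grip_force: 0.0
```

```bash
python3 -c "
from h import *
save('top','t2.png',(200,210,400,310),4)"
```

```text
(no output)
```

View pics/t2.png

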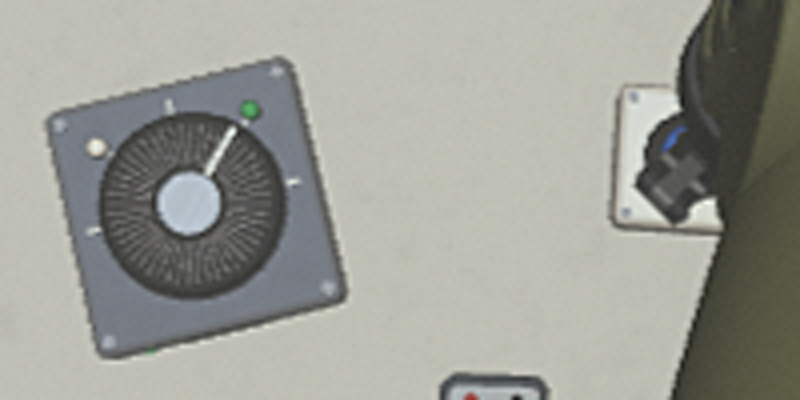

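The pointer (233,130) is in line with the green clip (250,110), and the arm is clear above the button.

```bash
python3 -c "
from h import *
print(ctrl.hand_in())"
```

```text
the job is handed in; nothing more can be done
None
```

I turned the dial one click to the green clip, where it rests. I then pressed the blue button down to its stop (18.5 N), released it, and handed the job in after about 10 s of the 45 s; the hand-in returned no verdict.

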